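Rehang the lift-off door of a desk key cabinet

ROBOT

A 6-joint arm with a two-finger parallel gripper is mounted at the origin on the work surface. World frame = base frame: x ahead of the robot, y to its left, z up, the work surface at z = 0. Lengths are in m, angles in rad, forces in N, time in s.
With the tool pointing down it reaches from about 0.225 to 0.875 m from the base axis. Payload 3.4 kg.
Tool frame: the origin (TCP) lies midway between the tips of the shut fingers; the grasp point (between the pads) lies 19 mm behind it; z points along the fingers, y is the direction in which the jaws open and shut (so a half turn about z gives the same grasp; the last joint's range is limited). The gripper opens to 85 mm and grips with 20 to 120 N. Pads are 22 mm wide; open, the fingers measure 114 mm over their backs; the gripper's body (76 mm by 85 mm) begins 54 mm behind the grasp point. The pads swing forward as they close: fully open they stand 13 mm farther back than shut.
Start: joints at [-1.314, 0.276, 1.505, -0, 1.361, -0.121], TCP at [0.212, -0.534, 0.231] pointing down, gripper open.
Joint ranges: [-2.89, 2.89], [-0.75, 2.08], [0.22, 2.7], [-1.18, 4.32], [0.11, 2.71], [-2.7, 2.7]. Speed limits (rad/s): [2.57, 2.57, 3.14, 3.14, 3.14, 3.14].

INTERFACE

Orientations are given as [roll, pitch, yaw] about the fixed x, y, z axes, in that order (R = Rz(yaw) Ry(pitch) Rx(roll)).
In Python, from workcell import arm gives the robot as it stands. Calls block until the motion is done:
- arm.reach(position, orientation): joint-space move of the TCP to a pose.
- arm.movel(position, orientation=None, v=0.15, f_stop=None): straight line of the TCP; orientation=None keeps the orientation; v is the mean speed in m/s. With f_stop (N) it stops when the force on the tool has changed by that much, and returns True; else False.
- arm.movej(angles): joint-space move.
- arm.set_gripper(opening, newtons=None): finger opening in m; newtons is the grip in N (None keeps the last); returns when the fingers have stopped.
- arm.dwell(seconds).
- arm.ik(position, orientation): joint angles nearest the present ones, or None.
- arm.read_camera(name): name is "scene" or "top" or "wrist"; returns the picture (480x640x3 uint8, red, green, blue); there is no depth.
- arm.camera_model(name): a dict with "fov_y" (degrees; the focal length in pixels is half the picture's height over the tangent of half this angle, whatever the lens; pixels are square), "cx", "cy" (the principal point, pixels), "D" ([k1, k2, p1, p2, k3] as OpenCV has them; the pictures are not rectified), "xyz" and "orientation" of the camera in the world; the wrist camera has in their place "tool_from_camera" (4x4, takes a point from camera to tool coordinates, whose origin is the TCP and whose axes are the flange's). Camera axes: x right, y down, z forward; pixel columns grow to the right and rows downward; lengths in m; the calibration is good to about 2 mm. A picture is of the moment at which its call begins: read the wrist's pose just before it. camera_model takes no time and is no camera call.
A pose or a line that the arm cannot do raises arm.PlanningError and nothing moves.
- arm.job_done(): hands the job in, once; it reports no verdict.
Readings, each from a call of its own:
- arm.current_time_s(): time.
- arm.current_qpos(): joint angles.
- arm.current_dq(): joint speeds.
- arm.current_tau(): joint torques, N m.
- arm.current_tcp_pos(): TCP position.
- arm.current_ee_rot(): TCP orientation.
- arm.current_contact_force(): force on the tool from outside, world axes, zero at the start.
- arm.current_wrist_torque(): the same for the moment, N m.
- arm.current_opening(): finger opening in m.
Only numpy, scipy, OpenCV 4.12 (cv2) and the standard library are available. Lean on these libraries where they do the work, as an engineer would, in place of code of your own. Each camera call takes 0.05 s, during which the arm holds its last target.

TASK

First move the wooden stamp that stands in front of the open key cabinet out of the way of the door, and leave it standing upright on the desk. Then take the cabinet's loose door out of the sloping sorter, lower it fully home on its two hinge pins with the door standing wide open, and let go; then swing it fully shut. Do not disturb the notebook, pen cup, stapler or mouse.

Things in the scene. Friction and masses are not known exactly. Their poses are not given: they have to be found in the camera images.
- cabinet: Fixed grey steel key cabinet, doorless: 130 wide (its y), 80 deep (x), 176 high. Origin: centre of underside, on the desk; z up. Open front at x = -40 mm looks to -x; hinge side +y. Roof overhangs to x = -51 (y -65 to 65, underside z = 171), so the door cannot be hung nearly shut. Shut, the door's axes match the cabinet's, its origin at (-48, 0, 15) mm; it opens clockwise seen from above.
- pintle_low (a point): Centre of the flat shoulder (18 mm round) at the foot of the lower hinge pin, at (-48, 75, 35) mm in the cabinet. The fixed steel pin stands upright on it: 8 mm diameter, 14 mm high, the last 6 mm tapering to 3 mm.
- pintle_high (a point): The same for the upper pin, straight above, at (-48, 75, 130) mm in the cabinet; both sockets go on together. The lower socket cannot pass down over this pin: bring the upright door in level from in front, raised 15 to 50 mm, until both sockets are over their pins, then lower it.
- leaf: Loose door, grey panel 130 wide (its y), 150 high (z), 12 thick (x), about 0.28 kg, mass centre near panel middle. Origin: middle of lower edge, mid-plane; z up the panel; -x is the outer face (knob 16 wide, 13 proud at y -49, z 75); sockets beyond the edge y = +65. Starts in a sorter slot, top leaning 30 deg to the sorter's -x, outer face on the back plate; its top 55 mm is free on both faces.
- socket_low (a point): Centre of the lower mouth of the lower hinge socket, at (0, 75, 20) mm in the door: a tube along the door's z, 18 mm high, 18 mm outside, 11 mm bore, open right through. Fully home, its mouth lies on the lower pin's shoulder.
- socket_high (a point): The same for the upper socket, at (0, 75, 115) mm in the door.
- leaf_edge (a point): Middle of the door's free edge, at (0, -65, 75) mm in the door. Hung, the door turns freely on the pins and light friction holds it at any angle; this edge sweeps a radius of 140 mm about the pins, and the lower edge is 15 mm over the desk. Open 90 degrees, the door's yaw is the cabinet's minus 90 degrees.
- sorter: Fixed dark steel sloping sorter, foot 170 (its x) by 120 (y), origin under its centre, z up. Two equal slots 75 mm apart along x (contents' foot at x -32 and +43, 29 mm over the desk), leaning 30 degrees towards -x; back plates 95 mm high along the slope, 70 wide, tops 109 mm over the desk. The door is drawn out along its own z.
- stamp: Loose wooden hand stamp standing upright in the door's sweep: 72 high, foot 36 mm diameter, and at the top a round knob 26 mm in diameter between 52 and 66 mm height; about 0.09 kg. Origin: centre of its underside. It counts as out of the way with its origin more than 160 mm horizontally from the hinge pins.
- notebook: Bystander: hard notebook 105 wide (its y), 118 high (its z), 16 thick (its x from -6 to 10 mm), standing in the other sorter slot at the same slope. Origin at its lower edge.
- pencup: Bystander: round dark pen cup 76 mm diameter, 95 high, with pens up to 150 mm. Origin: centre of its underside.
- stapler: Bystander: stapler 130 long (its x), 34 wide, 43 high. Origin: centre of its underside.
- mouse: Bystander: black computer mouse 104 long (its x), 58 wide, 30 high. Origin: centre of its underside.
Not all that is in view belongs to the job. Leave any blue or orange look-alike of the cabinet alone.

How it is judged:
By the outcome, as a careful person would: the job done as asked, in the order asked, and still so for the second after the job is handed in, with the robot touching nothing.
It also fails if it takes over 72 s, if anything falls off the work surface, if the arm or the gripper's body presses on something with over 40 N, if the wrist force passes 120 N, or if a joint passes its speed limit or range.

## Working session

There is one attempt and no reset: what is moved stays moved. The work goes in short steps, each a Python script; the robot and the scene stay as the last script left them, time stands still between calls to the robot, and variables do not carry over. Pictures are saved under pics/ and viewed, and the job is handed in when it is done.

```bash
ls; mkdir -p pics; python3 - <<'E'
from workcell import arm
import cv2
print(arm.current_time_s())
for n in("scene","top","wrist"):
    im=arm.read_camera(n); cv2.imwrite(f"pics/{n}0.png",im[:,:,::-1]); print(n,arm.camera_model(n))
E
```

```text
pics
0.0
scene {'fov_y': 45.19063214156814, 'cx': 324.2906860599503, 'cy': 227.38431650400415, 'D': array([-0.00303131,  0.        ,  0.        ,  0.        ,  0.        ]), 'xyz': array([ 1.35211909, -0.0357844 ,  0.90402168]), 'orientation': array([-2.37843929,  0.01756751,  1.51879471])}
top {'fov_y': 46.67370371515227, 'cx': 308.74919724420704, 'cy': 234.05328975544893, 'D': array([-0.02670085,  0.        ,  0.        ,  0.        ,  0.        ]), 'xyz': array([ 0.3775127 , -0.03599111,  1.34994171]), 'orientation': array([-2.95714845e+00,  1.34987076e-03, -1.58470594e+00])}
wrist {'fov_y': 71.48111856621546, 'cx': 323.69094437064047, 'cy': 238.9185753955737, 'D': array([-0.00162216,  0.        ,  0.        ,  0.        ,  0.        ]), 'tool_from_camera': array([[-8.85660630e-04, -9.62929085e-01, -2.69753206e-01,
         7.07573845e-02],
       [ 9.99999606e-01, -8.67354214e-04, -1.87058690e-04,
         8.79088183e-04],
       [-5.38473267e-05, -2.69753265e-01,  9.62929475e-01,
        -1.42278617e-01],
       [ 0.00000000e+00,  0.00000000e+00,  0.00000000e+00,
         1.00000000e+00]])}
```

View pics/scene0.png

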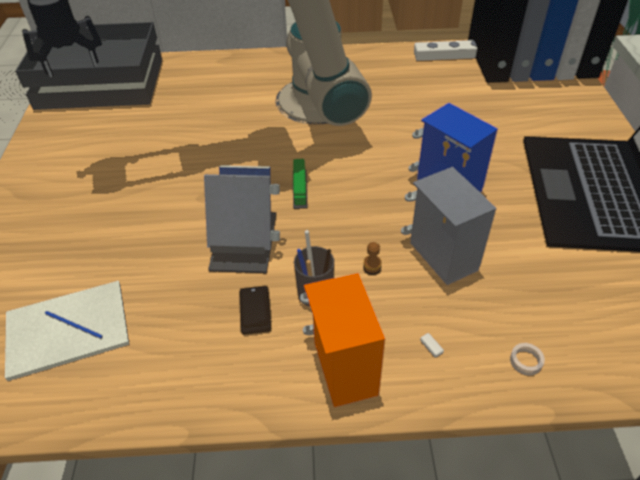

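View pics/top0.png

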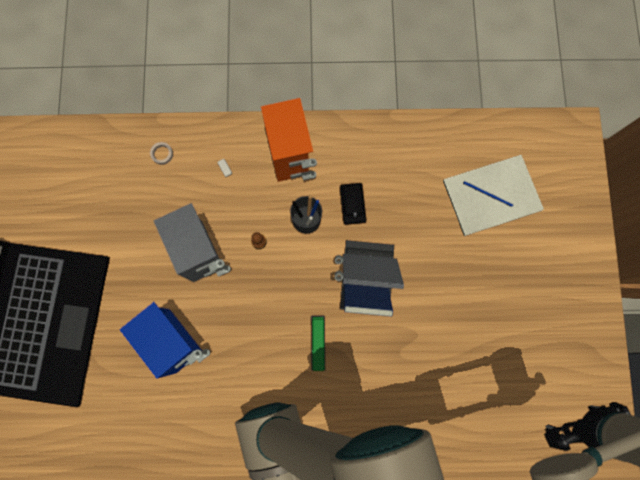

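View pics/wrist0.png

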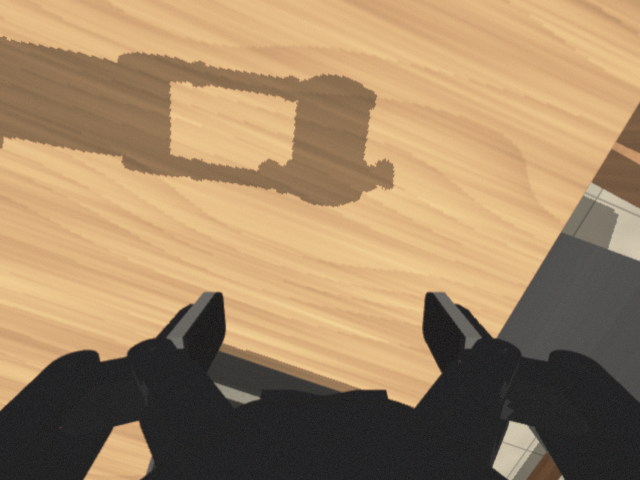

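The grey cabinet is at about (190,245) in top and (452,225) in scene. The stamp is at (258,240) top and (372,258) scene. The grey door is in the sorter at (370,265) top and (240,215) scene. The blue and orange cabinets are look-alikes, so I leave them alone. Next I'll enlarge the views to confirm this.

```bash
cat > h.py <<'E'
import numpy as np, cv2
from scipy.spatial.transform import Rotation as Rn
def Rm(o): return Rn.from_euler('xyz',o).as_matrix()
def K(m):
    f=240/np.tan(np.radians(m['fov_y'])/2); return np.array([[f,0,m['cx']],[0,f,m['cy']],[0,0,1]])
def pose(m,tcp=None,rot=None):
    if 'xyz' in m: return Rm(m['orientation']),np.array(m['xyz'])
    T=m['tool_from_camera']; R=Rm(rot); return R@T[:3,:3], R@T[:3,3]+np.array(tcp)
def ray(m,px,P=None):
    R,t=P if P else pose(m)
    u=cv2.undistortPoints(np.array(px,float).reshape(-1,1,2),K(m),m['D']).reshape(-1,2)
    d=(R@np.c_[u,np.ones(len(u))].T).T
    return t,d/np.linalg.norm(d,axis=1)[:,None]
def onplane(m,px,z,P=None):
    t,d=ray(m,px,P); return t+d*((z-t[2])/d[:,2])[:,None]
def proj(m,X,P=None):
    R,t=P if P else pose(m)
    return cv2.projectPoints(((np.array(X,float).reshape(-1,3)-t)@R).reshape(-1,1,3),np.zeros(3),np.zeros(3),K(m),m['D'])[0].reshape(-1,2)
def tri(rays):
    A=np.zeros((3,3));b=np.zeros(3)
    for t,d in rays:
        M=np.eye(3)-np.outer(d,d);A+=M;b+=M@t
    x=np.linalg.solve(A,b); return x,[np.linalg.norm(np.cross(x-t,d)) for t,d in rays]
def crop(im,x0,y0,x1,y1,s,name,pts=()):
    c=cv2.resize(im[y0:y1,x0:x1,::-1],None,fx=s,fy=s,interpolation=cv2.INTER_CUBIC)
    for p in pts: cv2.circle(c,(int((p[0]-x0+.5)*s),int((p[1]-y0+.5)*s)),3,(0,0,255),1)
    cv2.imwrite(name,c)
E
python3 - <<'E'
from h import *
t=cv2.imread('pics/top0.png')[:,:,::-1]; s=cv2.imread('pics/scene0.png')[:,:,::-1]
a=[(t,140,195,280,300,5),(t,320,225,420,325,6),(s,360,155,510,290,5),(s,195,155,315,275,5)]
for i,c in enumerate(a): crop(*c,f'pics/c{i}.png')
E
```

```text
(no output)
```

View pics/c0.png

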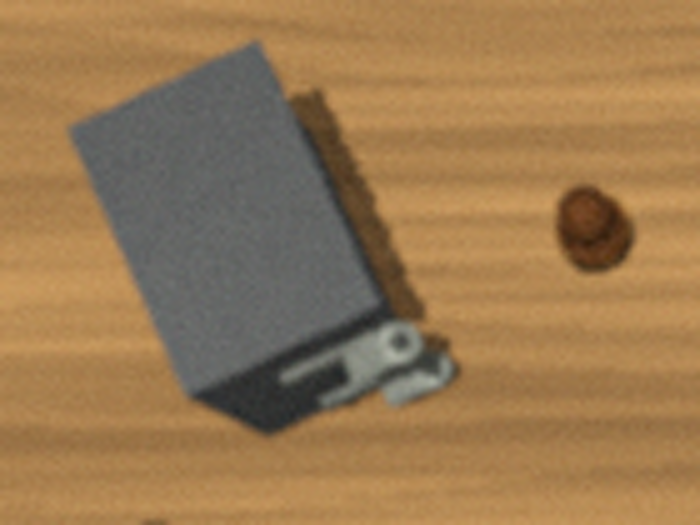

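View pics/c1.png

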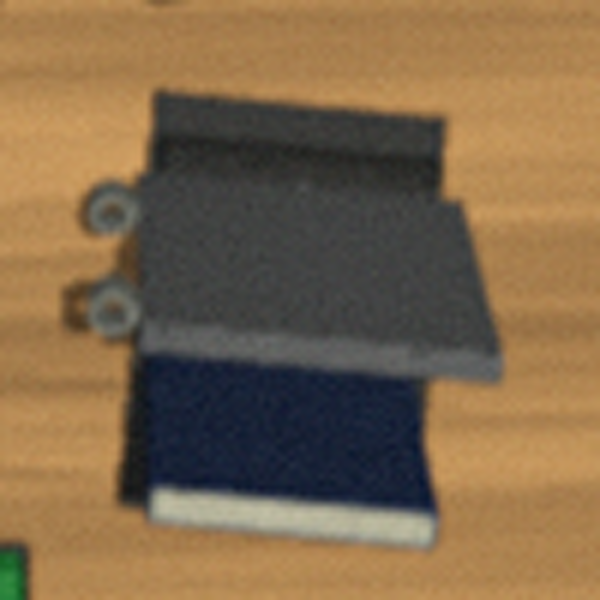

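View pics/c2.png

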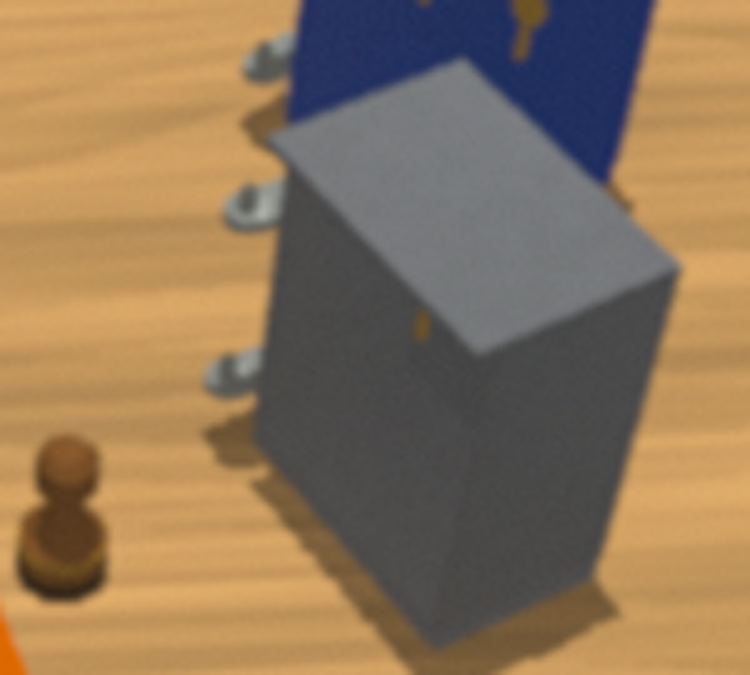

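View pics/c3.png

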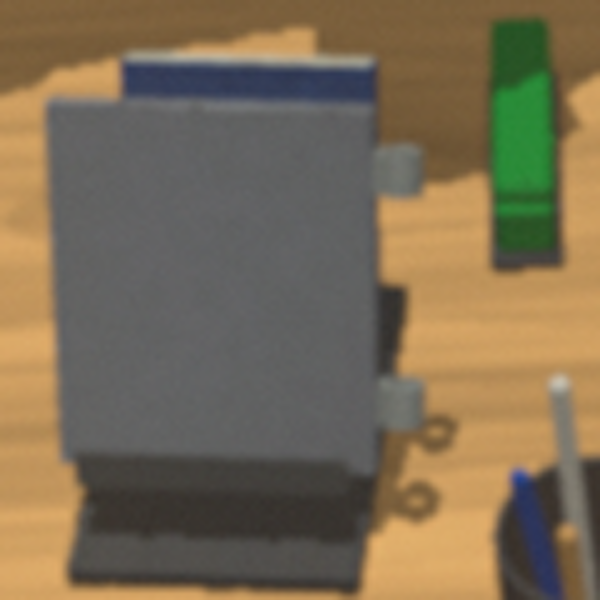

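The crops confirm the grey cabinet, with its pins at top (220,263). The door with two sockets is on the sorter's far slot, and the blue notebook is behind it. Now the measurements.

```bash
python3 - <<'E'
from workcell import arm
from h import *
mt,ms=arm.camera_model('top'),arm.camera_model('scene')
c=lambda x0,y0,s:(lambda u,v:((u+.5)/s+x0-.5,(v+.5)/s+y0-.5))
t0=c(140,195,5);t1=c(320,225,6);s0=c(360,155,5);s1=c(195,155,5)
P={}
def both(n,a,b):
    ta,da=ray(mt,[a]);tb,db=ray(ms,[b]);x,e=tri([(ta,da[0]),(tb,db[0])]);P[n]=x;print(n,x.round(4),np.round(e,4))
both('roof -51,-65',t0(258,42),s0(482,353))
both('roof -51,+65',t0(385,300),s0(272,138))
both('roof 40,65',t0(193,395),s0(460,60))
both('roof 40,-65',t0(70,130),s0(680,267))
C=np.array(list(P.values()))
both('pin hi',t0(402,342),s0(250,205))
both('pin lo',t0(437,370),s0(234,372))
both('door TL(+y)',t1(140,350),s1(378,105))
both('door TR',t1(500,380),s1(50,102))
both('sock hi',t1(112,312),s1(402,150))
print('stamp top z.072',onplane(mt,[t0(587,212)],.07),onplane(ms,[s0(68,462)],.059))
loc=np.array([[-51,-65],[-51,65],[40,65],[40,-65]])/1000
# fit
for src,A in(('tri',C[:,:2]),('top',onplane(mt,[t0(258,42),t0(385,300),t0(193,395),t0(70,130)],.176)[:,:2]),('scene',onplane(ms,[s0(482,353),s0(272,138),s0(460,60),s0(680,267)],.176)[:,:2])):
    l=loc-loc.mean(0);a=A-A.mean(0)
    y=np.arctan2((l[:,0]*a[:,1]-l[:,1]*a[:,0]).sum(),(l*a).sum())
    R=np.array([[np.cos(y),-np.sin(y)],[np.sin(y),np.cos(y)]]);o=A.mean(0)-R@loc.mean(0)
    print(src,'yaw',np.degrees(y),'o',o,'pin',o+R@[-.048,.075],'res',np.abs(loc@R.T+o-A).max())
E
```

```text
roof -51,-65 [0.6683 0.2165 0.1779] [0. 0.]
roof -51,+65 [0.5543 0.1602 0.1797] [0.001 0.001]
roof 40,65 [0.5147 0.2401 0.1795] [0.0001 0.0001]
roof 40,-65 [0.6304 0.2965 0.1775] [0.0006 0.0006]
pin hi [0.5422 0.1589 0.1343] [0.0001 0.0001]
pin lo [0.5416 0.1591 0.0393] [0.0017 0.0017]
door TL(+y) [ 0.4922 -0.1098  0.1591] [0.0006 0.0006]
door TR [ 0.4798 -0.2388  0.1579] [0.0011 0.0011]
sock hi [ 0.5071 -0.1009  0.1482] [0.0008 0.0008]
stamp top z.072 [[0.61100897 0.08354665 0.07      ]] [[0.60380352 0.08431304 0.059     ]]
tri yaw 116.042285947274 o [0.58949906 0.23326115] pin [0.54318743 0.15720699] res 0.0019976008899951214
top yaw 116.11890467657884 o [0.58993361 0.23371674] pin [0.54372373 0.15760073] res 0.001972477079324797
scene yaw 115.34192216662923 o [0.5867062  0.23431734] pin [0.5394684  0.15883495] res 0.0017619444291688546
```

```bash
cat >> h.py <<'E'
def door_tool(R):  # door R -> tool euler
    return Rn.from_matrix(np.c_[R[:,1],R[:,0],-R[:,2]]).as_euler('xyz')
def down(yaw): return np.array([np.pi,0,np.radians(yaw)])
E
python3 - <<'E'
from workcell import arm
from h import *
mt,ms=arm.camera_model('top'),arm.camera_model('scene')
c=lambda x0,y0,s:(lambda u,v:((u+.5)/s+x0-.5,(v+.5)/s+y0-.5))
t0=c(140,195,5);t1=c(320,225,6);s0=c(360,155,5);s1=c(195,155,5)
ta,da=ray(mt,[t0(589,212)]);tb,db=ray(ms,[s0(68,462)]);print('knob',tri([(ta,da[0]),(tb,db[0])]))
print('foot',onplane(mt,[t0(597,237)],.012))
print('pen',onplane(mt,[(262,335),(318,343),(306,213),(200,355),(230,320)],.0))
print(arm.current_ee_rot())
Rd=Rm([0,np.radians(-30),np.radians(-5.5)])
# door top mid
print('grasp',door_tool(Rd),arm.ik([.50,-.174,.12],door_tool(Rd)))
print('hang',arm.ik([.575,.09,.15],down(116.1)))
for y in(0,26,60,90,116,-64): print(y,arm.ik([.605,.084,.04],down(y)),arm.ik([.4,.06,.04],down(y)))
E
```

```text
knob (array([0.61143887, 0.08295968, 0.06761589]), [np.float64(0.000127797437828255), np.float64(0.00012779743782822755)])
foot [[0.60911584 0.08404064 0.012     ]]
pen [[ 0.38549773  0.07748375  0.        ]
 [ 0.3648821  -0.05604789  0.        ]
 [ 0.6827035  -0.03157823  0.        ]
 [ 0.34045845  0.22499859  0.        ]
 [ 0.4220061   0.15443396  0.        ]]
[-3.14022151e+00 -1.75673719e-04  3.77770601e-01]
grasp [ 2.61799388e+00 -2.22044605e-16  1.47480322e+00] [-0.65346581  0.11970622  2.1829206   0.63269455  0.46379004 -1.07549969]
hang [ 0.03573377  0.34185429  1.61785197  0.          1.18188639 -0.41979716]
0 [ 2.40942630e-02  4.86754737e-01  1.68801318e+00 -4.44089210e-16
  9.66824737e-01  1.59489059e+00] [-2.35437462e-02  2.38107582e-01  2.13298455e+00 -4.44089210e-16
  7.70500524e-01  1.54725258e+00]
26 [ 2.40942630e-02  4.86754737e-01  1.68801318e+00 -4.44089210e-16
  9.66824737e-01  1.14110498e+00] [-2.35437462e-02  2.38107582e-01  2.13298455e+00 -4.44089210e-16
  7.70500524e-01  1.09346698e+00]
60 [ 2.40942630e-02  4.86754737e-01  1.68801318e+00 -4.44089210e-16
  9.66824737e-01  5.47693039e-01] [-2.35437462e-02  2.38107582e-01  2.13298455e+00 -4.44089210e-16
  7.70500524e-01  5.00055029e-01]
90 [ 2.40942630e-02  4.86754737e-01  1.68801318e+00 -4.44089210e-16
  9.66824737e-01  2.40942630e-02] [-2.35437462e-02  2.38107582e-01  2.13298455e+00 -4.44089210e-16
  7.70500524e-01 -2.35437462e-02]
116 [ 0.02409426  0.48675474  1.68801318  0.          0.96682474 -0.42969134] [-2.35437462e-02  2.38107582e-01  2.13298455e+00 -4.44089210e-16
  7.70500524e-01 -4.77329352e-01]
-64 None [-2.35437462e-02  2.38107582e-01  2.13298455e+00 -4.44089210e-16
  7.70500524e-01  2.66426330e+00]
```

```bash
python3 - <<'E'
from workcell import arm
from h import *
import json
arm.reach([.590,.075,.23],down(116.1)); arm.set_gripper(.055,40)
p,r=arm.current_tcp_pos(),arm.current_ee_rot()
im=arm.read_camera('wrist'); cv2.imwrite('pics/w1.png',im[:,:,::-1]); json.dump([list(p),list(r)],open('w1.json','w'))
print(p,r,arm.current_time_s())
E
```

```text
[0.59002337 0.0747707  0.23000012] [-3.14157205e+00  3.29003129e-05  2.02597391e+00] 3.15
```

View pics/w1.png

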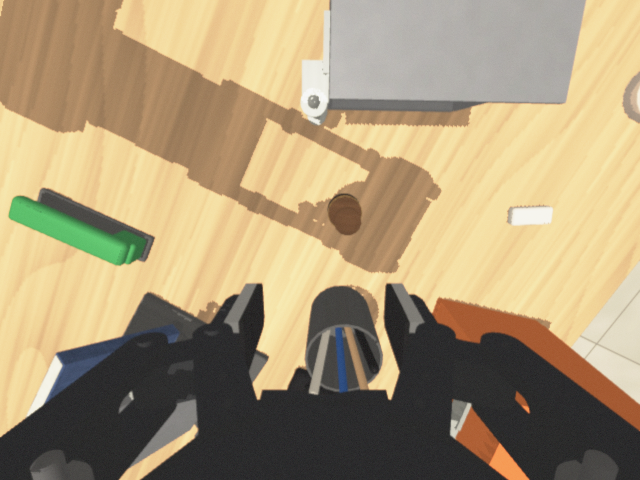

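```bash
python3 - <<'E'
from h import *
t=cv2.imread('pics/w1.png')[:,:,::-1]
crop(t,290,80,370,250,4,'pics/w1c.png'); crop(t,300,0,600,130,2.6,'pics/w1d.png')
E
```

```text
(no output)
```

View pics/w1c.png

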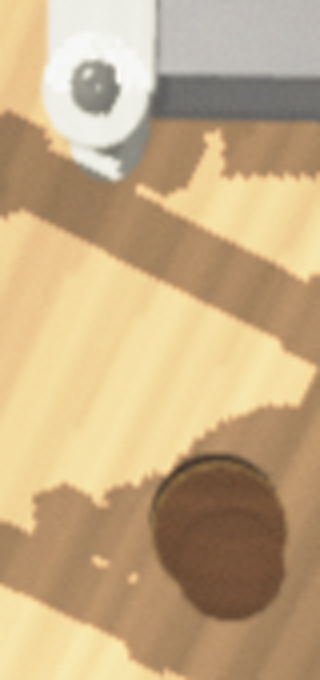

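View pics/w1d.png

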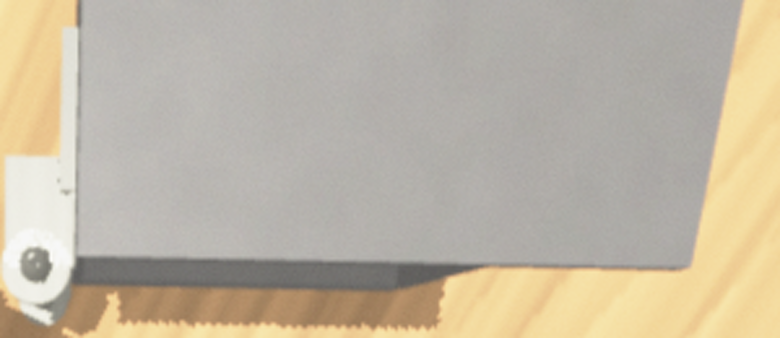

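```bash
python3 - <<'E'
from workcell import arm
from h import *
import json
p,r=json.load(open('w1.json')); m=arm.camera_model('wrist'); P=pose(m,p,r)
c=lambda x0,y0,s:(lambda u,v:((u+.5)/s+x0-.5,(v+.5)/s+y0-.5))
a=c(290,80,4);b=c(300,0,2.6)
print('shoulder',onplane(m,[a(97,90)],.130),'pin tip',onplane(m,[a(99,79)],.144))
e=onplane(m,[b(78,258),b(690,267)],.176);d=e[0]-e[1];print('roof edge',e,np.linalg.norm(d),'yaw',np.degrees(np.arctan2(d[1],d[0]))-90+360)
y=np.arctan2(d[1],d[0]);u=np.array([np.cos(y),np.sin(y)]);x=np.array([u[1],-u[0]]);print('pin from roof corner',e[0,:2]+.010*u+.003*x)
print('knob',onplane(m,[a(229,563)],.06),'foot',onplane(m,[a(211,512)],.012))
E
```

```text
Traceback (most recent call last):
  File "h.py", line 15, in onplane
    t,d=ray(m,px,P); return t+d*((z-t[2])/d[:,2])[:,None]
        ~~~^^^^^^^^
  File "h.py", line 10, in ray
    R,t=P if P else pose(m)
                    ~~~~^^^
  File "h.py", line 8, in pose
    T=m['tool_from_camera']; R=Rm(rot); return R@T[:3,:3], R@T[:3,3]+np.array(tcp)
                               ~~^^^^^
  File "h.py", line 3, in Rm
    def Rm(o): return Rn.from_euler('xyz',o).as_matrix()
                      ~~~~~~~~~~~~~^^^^^^^^^
  File "scipy/spatial/transform/_rotation.pyx", line 1428, in scipy.spatial.transform._rotation.Rotation.from_euler
  File "scipy/spatial/transform/_rotation.pyx", line 541, in scipy.spatial.transform._rotation._format_angles
ValueError: Expected `angles` to be at most 2-dimensional with width equal to number of axes specified, got () for shape
```

```bash
python3 - <<'E'
from workcell import arm
from h import *
import json
p,r=json.load(open('w1.json')); m=arm.camera_model('wrist'); P=pose(m,p,r)
c=lambda x0,y0,s:(lambda u,v:((u+.5)/s+x0-.5,(v+.5)/s+y0-.5))
a=c(290,80,4);b=c(300,0,2.6)
print('shoulder',onplane(m,[a(97,90)],.130,P),'pin tip',onplane(m,[a(99,79)],.144,P))
e=onplane(m,[b(78,258),b(690,267)],.176,P);d=e[0]-e[1];print('roof edge',e,np.linalg.norm(d),'yaw',np.degrees(np.arctan2(d[1],d[0]))-90+360)
y=np.arctan2(d[1],d[0]);u=np.array([np.cos(y),np.sin(y)]);x=np.array([u[1],-u[0]]);print('pin from roof corner',e[0,:2]+.010*u-.003*np.array([-u[1],u[0]]))
print('knob',onplane(m,[a(229,563)],.06,P),'foot',onplane(m,[a(211,512)],.012,P))
E
```

```text
shoulder [[0.54415284 0.15871323 0.13      ]] pin tip [[0.54476655 0.15903666 0.144     ]]
roof edge [[0.55461056 0.1597542  0.176     ]
 [0.671549   0.21498993 0.176     ]] 0.1293274291827864 yaw 115.28365270324437
pin from roof corner [0.54428722 0.15819582]
knob [[0.61295043 0.08383251 0.06      ]] foot [[0.6098565  0.08628671 0.012     ]]
```

```bash
python3 - <<'E'
from workcell import arm
from h import *
o=down(116.1)
arm.movel([.611,.0845,.10],o,v=.3)
print(arm.movel([.611,.0845,.041],v=.12,f_stop=8))
arm.set_gripper(.0,30); print(arm.current_opening(),arm.current_tcp_pos(),arm.current_time_s())
p=arm.current_tcp_pos()
arm.movel([.611,.0845,.09],v=.2)
arm.movel([.378,.075,.09],v=.35)
arm.movel([.378,.075,p[2]+.001],v=.12,f_stop=6)
print(arm.current_tcp_pos(),arm.current_contact_force())
arm.set_gripper(.05)
arm.movel([.378,.075,.16],v=.3)
print(arm.current_time_s())
im=arm.read_camera('wrist'); cv2.imwrite('pics/w2.png',im[:,:,::-1])
im=arm.read_camera('top'); cv2.imwrite('pics/t2.png',im[:,:,::-1])
im=arm.read_camera('scene'); cv2.imwrite('pics/s2.png',im[:,:,::-1])
E
```

```text
False
0.02509698634551778 [0.61158175 0.08443407 0.04214826] 4.75
[0.37854248 0.07467976 0.04171985] [-1.44948295 -0.61092029  4.63312947]
7.3083
```

View pics/s2.png

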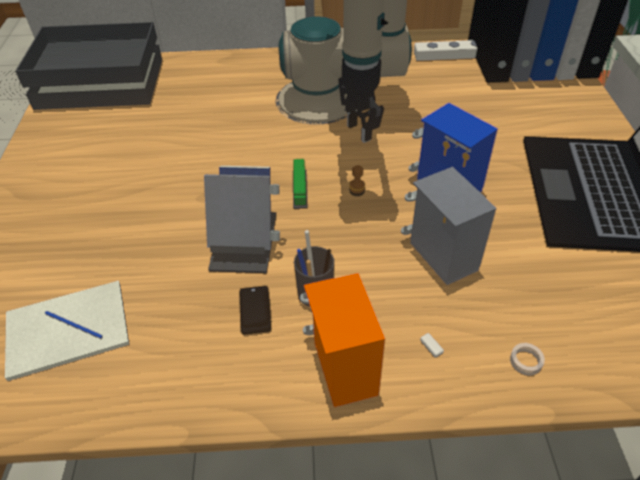

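View pics/w2.png

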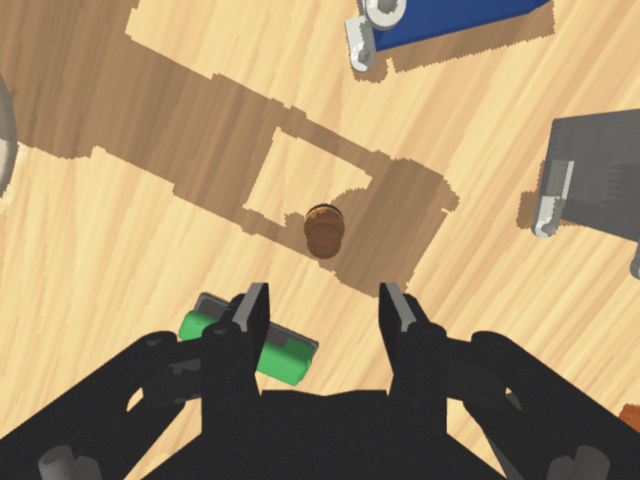

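```bash
python3 - <<'E'
from workcell import arm
from h import *
import json
Rd=Rm([0,np.radians(-30),np.radians(-5.5)]); o=door_tool(Rd)
tm=np.array([.486,-.174,.159]); 
arm.movel([.378,.0,.30],down(100),v=.4)
arm.reach(tm+Rd[:,2]*.11,o); arm.set_gripper(.042)
p,r=arm.current_tcp_pos(),arm.current_ee_rot()
im=arm.read_camera('wrist'); cv2.imwrite('pics/w3.png',im[:,:,::-1]); json.dump([list(p),list(r)],open('w3.json','w'))
print(p,r,arm.current_time_s(),arm.current_opening())
E
```

```text
[ 0.43207008 -0.16756379  0.254584  ] [ 2.61792306e+00 -3.91350443e-05  1.47805891e+00] 9.0583 0.041818379799499004
```

View pics/w3.png

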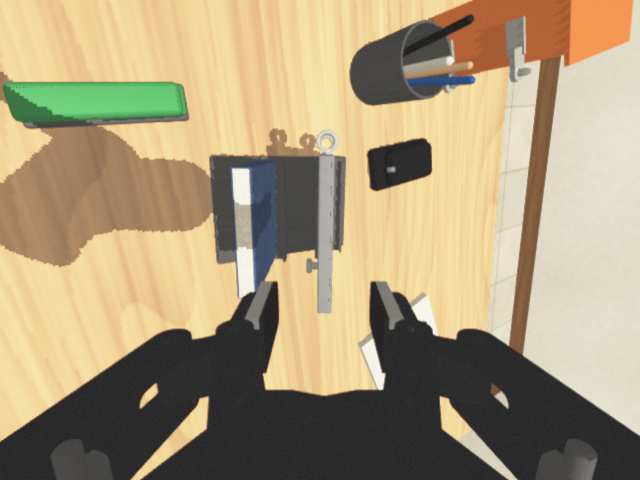

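```bash
python3 - <<'E'
from h import *
t=cv2.imread('pics/w3.png')[:,:,::-1]
crop(t,285,120,365,325,2.9,'pics/w3c.png')
E
```

```text
(no output)
```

View pics/w3c.png

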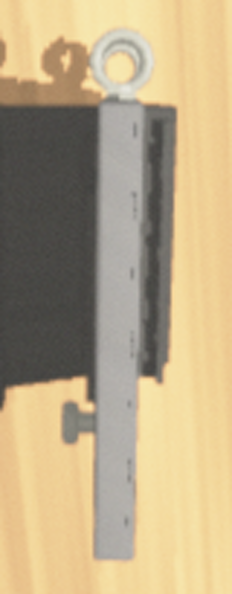

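```bash
python3 - <<'E'
from workcell import arm
from h import *
import json
p,r=json.load(open('w3.json')); m=arm.camera_model('wrist'); P=pose(m,p,r)
c=lambda x0,y0,s:(lambda u,v:((u+.5)/s+x0-.5,(v+.5)/s+y0-.5))
a=c(285,120,2.9)
Rt=Rm(r)
for h in (.11,.115,.105):
  t,d=ray(m,[a(119,102),a(113,558),a(123,62),a(98,102),a(141,102)],P)
  X=(t-np.array(p))@Rt; D=d@Rt
  q=X+D*((h-X[2])/D[:,2])[:,None]   # tool coords at depth h
  print(h,q.round(4).tolist(), 'len',np.linalg.norm(q[0]-q[1]))
E
```

```text
0.11 [[0.0619, 0.0036, 0.11], [-0.0653, 0.0019, 0.11], [0.0716, 0.0046, 0.11], [0.0619, -0.0017, 0.11], [0.0619, 0.0091, 0.11]] len 0.1272548527989622
0.115 [[0.0618, 0.0036, 0.115], [-0.068, 0.0019, 0.115], [0.0717, 0.0046, 0.115], [0.0618, -0.0018, 0.115], [0.0618, 0.0093, 0.115]] len 0.1297875731010472
0.105 [[0.0621, 0.0035, 0.105], [-0.0626, 0.0019, 0.105], [0.0716, 0.0045, 0.105], [0.0621, -0.0017, 0.105], [0.0621, 0.009, 0.105]] len 0.12472213249687722
```

```bash
python3 - <<'E'
from workcell import arm
from h import *
import json
p,r=json.load(open('w3.json')); Rt=Rm(r)
R2=Rt@Rm([0,0,np.radians(.75)]); o=Rn.from_matrix(R2).as_euler('xyz')
b=np.array(p)+Rt@np.array([-.003,.0028,0]); z=Rt[:,2]
arm.movel(b+z*.05,o,v=.25)
print('stop',arm.movel(b+z*.159,o,v=.15,f_stop=6))
print(((np.array(arm.current_tcp_pos())-b)@z).round(4),arm.current_contact_force())
arm.set_gripper(0,60); print(arm.current_opening(),arm.current_contact_force(),arm.current_time_s())
print('pull',arm.movel(b+z*.10,o,v=.1,f_stop=25),arm.current_contact_force(),arm.current_opening())
im=arm.read_camera('scene'); cv2.imwrite('pics/s4.png',im[:,:,::-1])
E
```

```text
stop False
0.1582 [0.0310002  0.09031892 1.36869616]
0.011455210431813452 [-6.93518165 -0.81197485  5.57637673] 10.6583
pull False [ 0.0270091  -0.42157276 -3.58860833] 0.011285268982927376
```

View pics/s4.png

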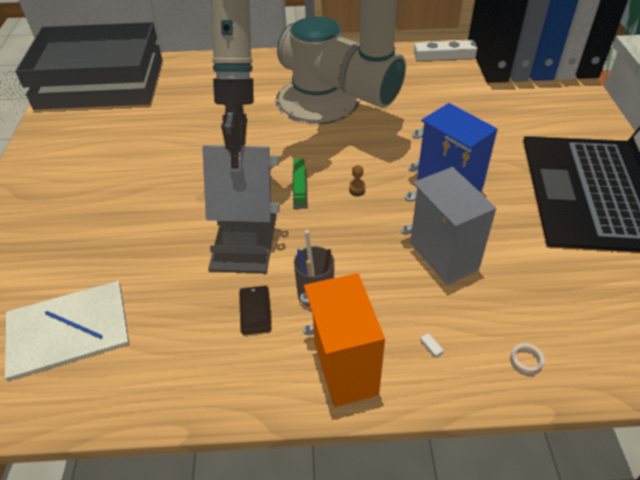

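```bash
python3 - <<'E'
from workcell import arm
from h import *
import json
p,r=json.load(open('w3.json')); Rt=Rm(r)
R2=Rt@Rm([0,0,np.radians(.75)]); o=Rn.from_matrix(R2).as_euler('xyz')
b=np.array(p)+Rt@np.array([-.003,.0028,0]); z=Rt[:,2]
print('pull',arm.movel(b+z*.0,o,v=.2,f_stop=25),arm.current_contact_force(),arm.current_opening())
yaw=115.6; u=np.array([np.cos(np.radians(yaw)),np.sin(np.radians(yaw)),0])
home=np.array([.5443,.1585,.119])-.075*u
pre=home-.035*u+[0,0,.145]
arm.movel(pre*[.5,.5,1]+np.array([.43,-.16,.30])*[.5,.5,0]+[0,0,.03],down(100),v=.4)
arm.movel(pre,down(yaw),v=.3)
p,r=arm.current_tcp_pos(),arm.current_ee_rot()
im=arm.read_camera('wrist'); cv2.imwrite('pics/w5.png',im[:,:,::-1]); json.dump([list(p),list(r)],open('w5.json','w'))
im=arm.read_camera('scene'); cv2.imwrite('pics/s5.png',im[:,:,::-1])
print(p,r,arm.current_time_s(),arm.current_opening())
E
```

```text
pull False [ 0.52865242  1.04843279 -4.61345437] 0.011547658491495407
[0.59089342 0.05861863 0.26368459] [-3.14022535e+00  1.56628207e-04  2.01693671e+00] 13.75 0.011232247906228426
```

View pics/w5.png

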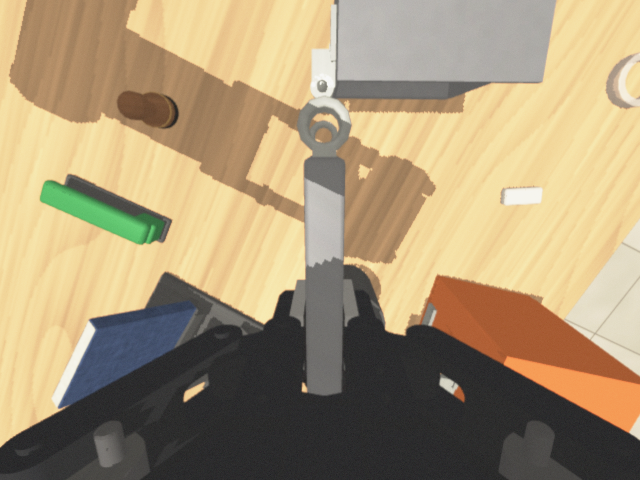

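View pics/s5.png

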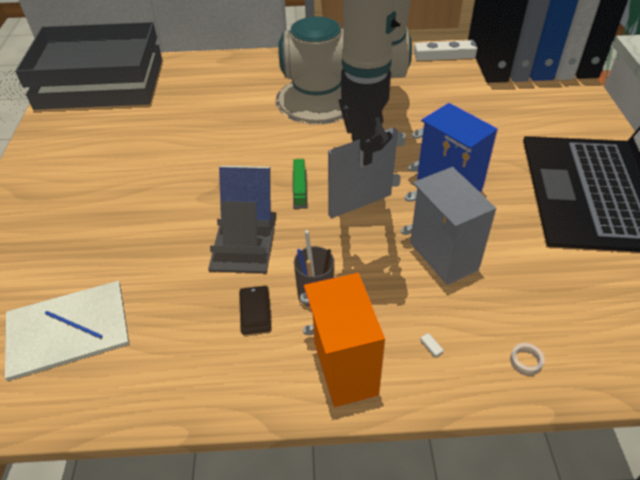

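```bash
python3 - <<'E'
from h import *
t=cv2.imread('pics/w5.png')[:,:,::-1]
crop(t,280,60,370,180,5,'pics/w5c.png')
crop(t,280,140,370,410,2.2,'pics/w5d.png')
E
```

```text
(no output)
```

View pics/w5c.png

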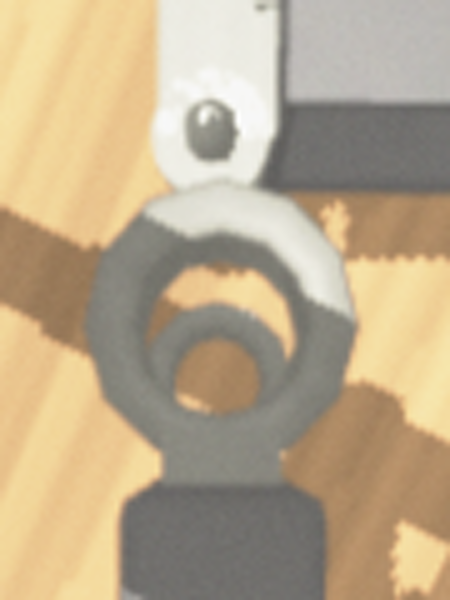

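View pics/w5d.png

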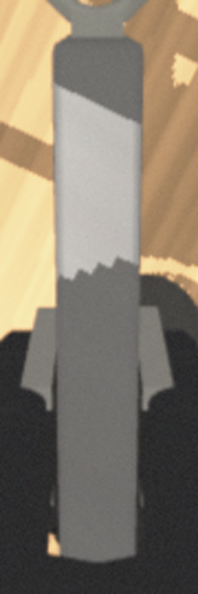

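```bash
python3 - <<'E'
from workcell import arm
from h import *
import json
p,r=json.load(open('w5.json')); m=arm.camera_model('wrist'); P=pose(m,p,r); Rt=Rm(r)
a=(lambda x0,y0,s:(lambda u,v:((u+.5)/s+x0-.5,(v+.5)/s+y0-.5)))(280,60,5)
T=m['tool_from_camera']
def tool(px,h):
    t,d=ray(m,px,P);X=(t-np.array(p))@Rt;D=d@Rt
    return X+D*((h-X[2])/D[:,2])[:,None]
for h in(-.033,-.029,-.025):
    print(h,tool([a(221,316),a(87,316),a(356,316),a(222,316)],h).round(4)[:3].tolist(), 'lower',tool([a(218,376),a(145,376),a(290,376)],h+.095).round(4).tolist())
print('shoulder',onplane(m,[a(214,133)],.130,P),'tip',onplane(m,[a(212,118)],.144,P))
b=(lambda x0,y0,s:(lambda u,v:((u+.5)/s+x0-.5,(v+.5)/s+y0-.5)))(280,140,2.2)
print('topface corners',tool([b(54,45),b(142,45),b(97,556)],-.046).round(4))
E
```

```text
-0.033 [[0.0743, 0.0022, -0.033], [0.0743, -0.0061, -0.033], [0.0743, 0.0105, -0.033]] lower [[0.0734, 0.002, 0.062], [0.0734, -0.0065, 0.062], [0.0734, 0.0104, 0.062]]
-0.029 [[0.0746, 0.0022, -0.029], [0.0746, -0.0064, -0.029], [0.0746, 0.0109, -0.029]] lower [[0.0735, 0.002, 0.066], [0.0735, -0.0067, 0.066], [0.0735, 0.0106, 0.066]]
-0.025 [[0.0748, 0.0022, -0.025], [0.0748, -0.0067, -0.025], [0.0748, 0.0112, -0.025]] lower [[0.0736, 0.002, 0.07], [0.0736, -0.0069, 0.07], [0.0736, 0.0107, 0.07]]
shoulder [[0.54424704 0.15905909 0.13      ]] tip [[0.54411225 0.15878603 0.144     ]]
topface corners [[ 0.0636 -0.0034 -0.046 ]
 [ 0.0636  0.0079 -0.046 ]
 [-0.0144  0.0021 -0.046 ]]
```

```bash
python3 - <<'E'
from workcell import arm
from h import *
import json
p,r=json.load(open('w5.json')); Rt=Rm(r)
yaw=r[2]; u=np.array([np.cos(yaw),np.sin(yaw),0])
tgt=np.array([.5442,.1588,0])-(Rt@np.array([.0742,.0021,0]))*[1,1,0]
print(tgt)
o=down(np.degrees(yaw))
q=tgt-.035*u; q[2]=.155
print(arm.movel(q,o,v=.2,f_stop=8))
q=tgt+0; q[2]=.155
print(arm.movel(q,o,v=.1,f_stop=8))
p,r=arm.current_tcp_pos(),arm.current_ee_rot()
im=arm.read_camera('wrist'); cv2.imwrite('pics/w6.png',im[:,:,::-1]); json.dump([list(p),list(r),list(tgt)],open('w6.json','w'))
s=arm.read_camera('scene'); cv2.imwrite('pics/s6.png',s[:,:,::-1])
crop(im,270,40,380,160,5,'pics/w6c.png');crop(s,300,110,500,290,4,'pics/s6c.png')
print(p,r,arm.current_time_s(),arm.current_contact_force())
E
```

```text
[0.57432188 0.09095664 0.        ]
False
False
[0.57391159 0.09210641 0.15541235] [ 3.14105551e+00 -4.92915395e-04  2.01823927e+00] 15.0417 [ 0.06778179  0.19778536 -3.67078999]
```

View pics/w6c.png

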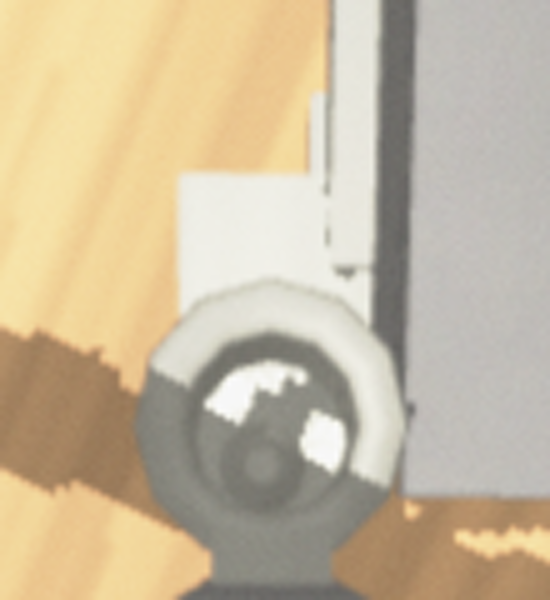

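View pics/s6c.png

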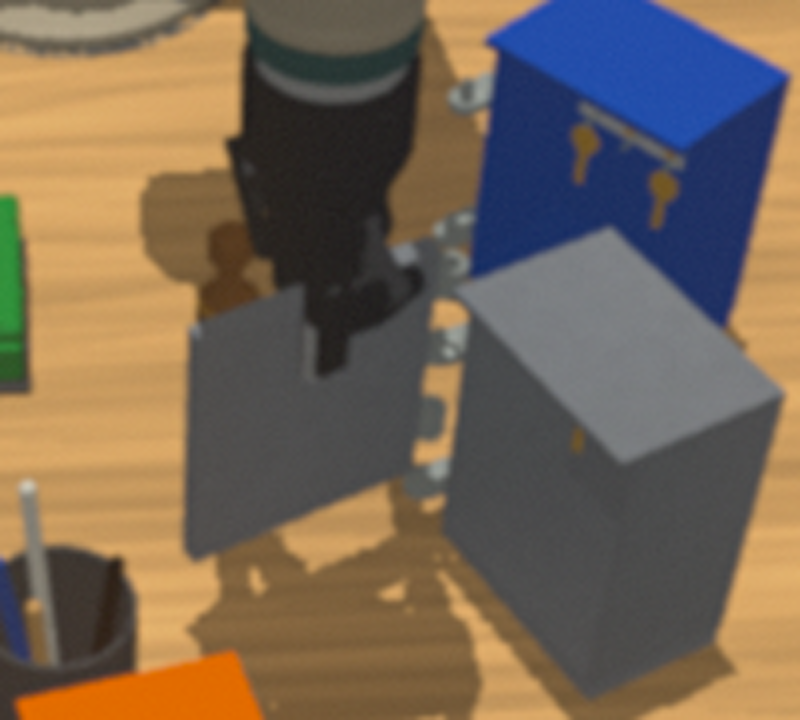

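```bash
python3 - <<'E'
from workcell import arm
from h import *
import json
p,r,tg=json.load(open('w6.json')); m=arm.camera_model('wrist'); P=pose(m,p,r); Rt=Rm(r)
a=(lambda x0,y0,s:(lambda u,v:((u+.5)/s+x0-.5,(v+.5)/s+y0-.5)))(270,40,5)
z=p[2]
s=onplane(m,[a(271,411),a(137,411),a(405,411)],z+.0245,P);print('socket',s[0],np.linalg.norm(s[1]-s[2]))
# mouth lower bore
for n,px,h in(('tip',(261,463),.144),('cyl',(261,472),.138),('shoulder',(264,440),.130)):
    x=onplane(m,[a(*px)],h,P)[0];print(n,x,'pin-socket in tool',(Rt.T@((x-s[0])*[1,1,0])).round(4))
E
```

```text
socket [0.5433583  0.16078191 0.17991235] 0.0179048805211288
tip [0.54352543 0.15859908 0.144     ] pin-socket in tool [-0.002  -0.0008 -0.    ]
cyl [0.54375351 0.158074   0.138     ] pin-socket in tool [-0.0026 -0.0008 -0.    ]
shoulder [0.54262641 0.16104051 0.13      ] pin-socket in tool [ 0.0005 -0.0005 -0.    ]
```

```bash
python3 - <<'E'
from workcell import arm
from h import *
import json
print(arm.current_tcp_pos()); arm.dwell(.1); print(arm.current_tcp_pos(),arm.current_ee_rot())
p,r,tg=json.load(open('w6.json'));Rt=Rm(r)
p=np.array(arm.current_tcp_pos())
im=arm.read_camera('wrist');crop(im,270,40,380,160,5,'pics/w7c.png');json.dump([list(p),list(arm.current_ee_rot())],open('w7.json','w'))
E
```

```text
[0.57399959 0.09147292 0.15497364]
[0.57415462 0.09104253 0.15480402] [-3.14118243e+00 -5.50556692e-04  2.01679620e+00]
```

View pics/w7c.png

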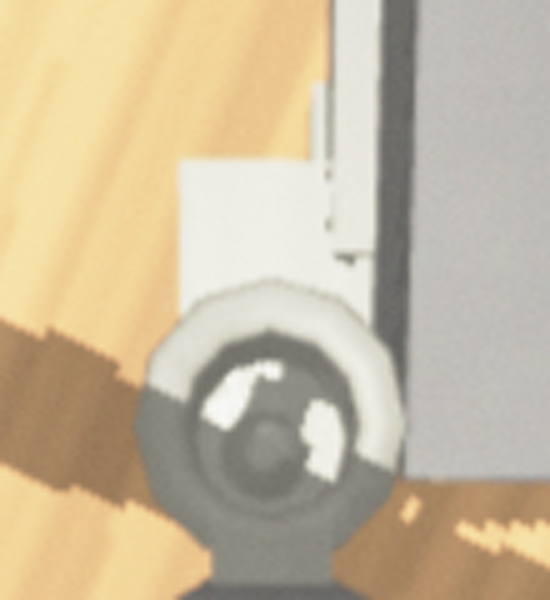

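```bash
python3 - <<'E'
from workcell import arm
from h import *
import json
p,r=json.load(open('w7.json')); m=arm.camera_model('wrist'); P=pose(m,p,r); Rt=Rm(r)
a=(lambda x0,y0,s:(lambda u,v:((u+.5)/s+x0-.5,(v+.5)/s+y0-.5)))(270,40,5)
s=onplane(m,[a(271,411)],p[2]+.0245,P)[0]; x=onplane(m,[a(266,444)],.144,P)[0]
d=Rt.T@((x-s)*[1,1,0]); print('pin-socket',d.round(4))
d[2]=0
tg=np.array([.57432,.09096,0])+(Rt@d)*[1,1,0]
o=down(np.degrees(r[2]))
q=tg+[0,0,.150]; arm.movel(q,o,v=.05); arm.dwell(.15)
zs=[]
for z in(.136,.130,.1235,.119):
    q[2]=z; hit=arm.movel(q,o,v=.05,f_stop=6)
    print(z,hit,np.round(arm.current_tcp_pos(),4),np.round(arm.current_contact_force(),2),np.round(arm.current_wrist_torque(),2))
    if hit: break
im=arm.read_camera('wrist');crop(im,250,40,400,160,5,'pics/w8c.png')
s=arm.read_camera('scene'); crop(s,300,110,500,290,4,'pics/s8c.png')
print(arm.current_time_s())
E
```

```text
pin-socket [-0.0005 -0.0004 -0.    ]
0.136 False [0.5738 0.0903 0.1354] [-0.08 -0.91 -3.4 ] [ 0.02 -0.01  0.07]
0.13 False [0.5739 0.0903 0.1296] [ 0.22  0.44 -3.58] [ 0.   -0.01 -0.03]
0.1235 False [0.5739 0.0903 0.123 ] [-0.18 -0.78 -3.58] [ 0.06 -0.01 -0.04]
0.119 False [0.5743 0.0904 0.1189] [ 0.19  1.   -3.38] [ 0.02 -0.02 -0.02]
16.925
```

View pics/w8c.png

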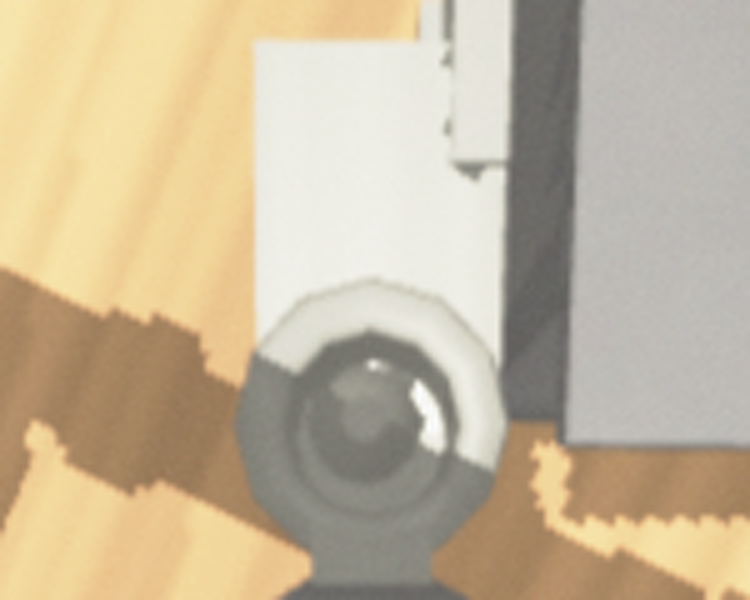

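View pics/s8c.png

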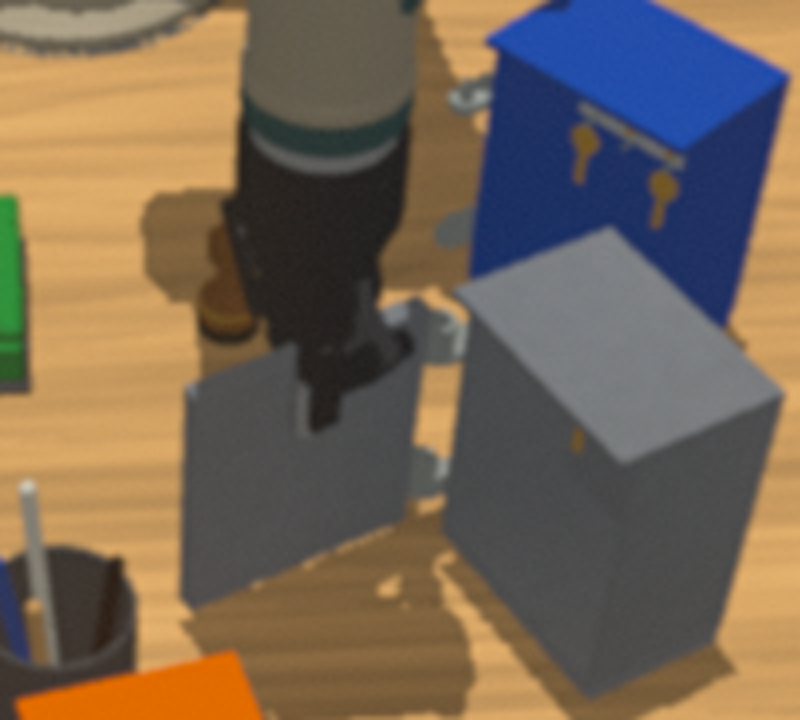

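The pin tip sits inside the bore at crop (365,410), and both sockets are on. There is no floor contact yet, so I keep lowering.

```bash
python3 - <<'E'
from workcell import arm
from h import *
r=arm.current_ee_rot(); o=down(np.degrees(r[2])); q=np.array([.57395,.0904,.104])
print(arm.movel(q,o,v=.03,f_stop=5),np.round(arm.current_tcp_pos(),4),np.round(arm.current_contact_force(),2),np.round(arm.current_wrist_torque(),2))
im=arm.read_camera('wrist');crop(im,250,40,400,160,5,'pics/w9c.png')
s=arm.read_camera('scene'); crop(s,300,110,500,290,4,'pics/s9c.png')
print(arm.current_time_s())
E
```

```text
True [0.5743 0.0902 0.1183] [ 0.42 -1.63  5.29] [0.29 0.2  0.02]
17.2417
```

View pics/w9c.png

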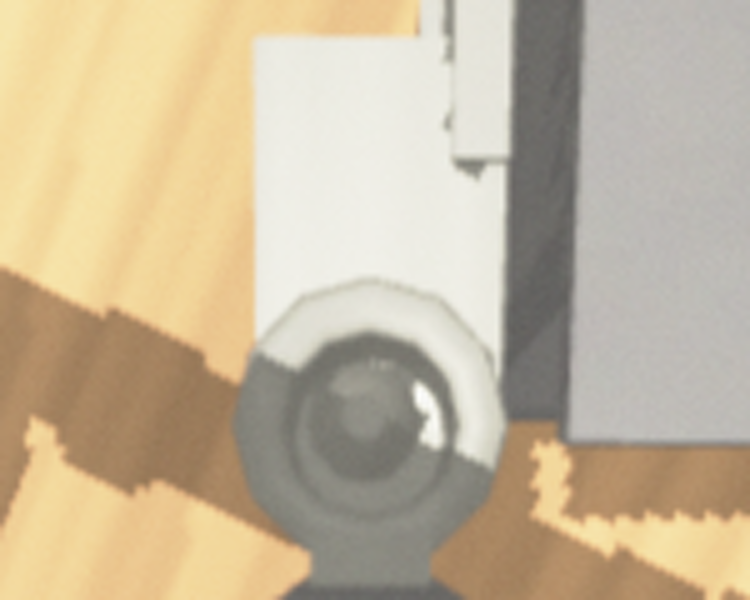

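View pics/s9c.png

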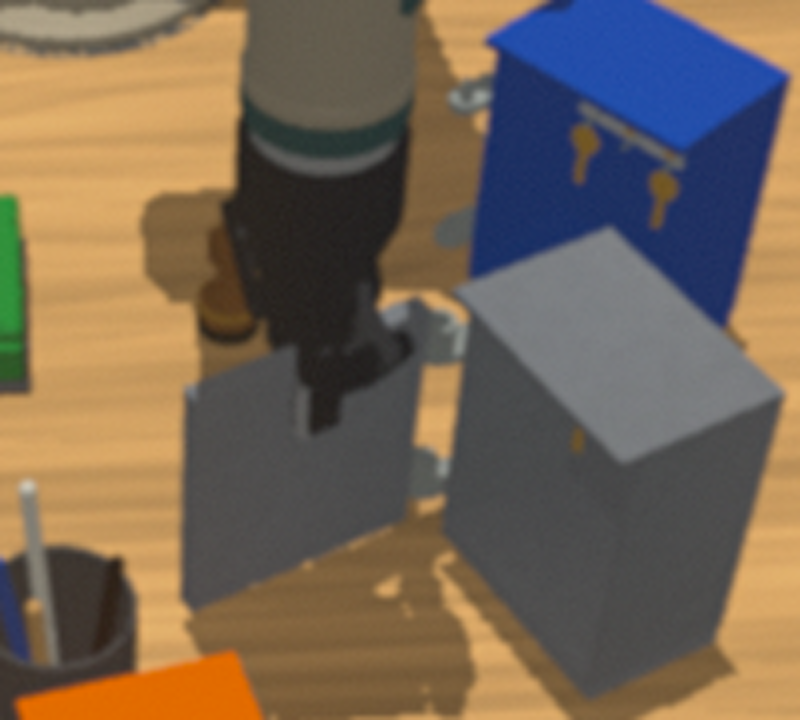

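```bash
python3 - <<'E'
from workcell import arm
from h import *
import json
arm.set_gripper(.036); arm.dwell(.2)
print(np.round(arm.current_tcp_pos(),4),np.round(arm.current_contact_force(),2),arm.current_opening())
p=np.array(arm.current_tcp_pos()); r=arm.current_ee_rot(); o=down(np.degrees(r[2]))
im=arm.read_camera('wrist');cv2.imwrite('pics/w10.png',im[:,:,::-1])
p[2]=.25; arm.movel(p,o,v=.25)
p,r=arm.current_tcp_pos(),arm.current_ee_rot()
im=arm.read_camera('wrist');cv2.imwrite('pics/w11.png',im[:,:,::-1]);json.dump([list(p),list(r)],open('w11.json','w'))
s=arm.read_camera('scene'); cv2.imwrite('pics/s11.png',s[:,:,::-1]);crop(s,300,110,500,290,4,'pics/s11c.png')
t=arm.read_camera('top'); cv2.imwrite('pics/t11.png',t[:,:,::-1])
print(arm.current_time_s(),np.round(p,4))
E
```

```text
[0.5729 0.0903 0.1165] [-0.36 -0.61  1.36] 0.03578947452447029
18.6833 [0.5721 0.0903 0.2489]
```

View pics/w11.png

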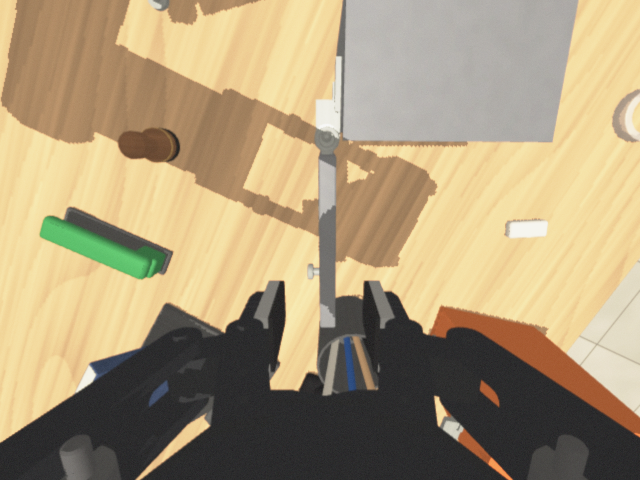

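View pics/s11c.png

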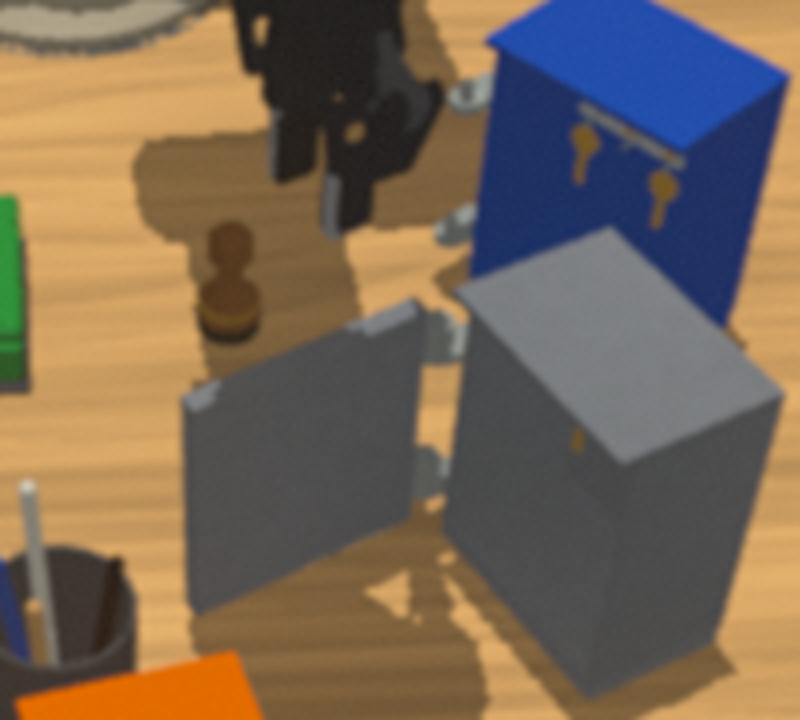

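```bash
python3 - <<'E'
from h import *
t=cv2.imread('pics/t11.png')[:,:,::-1]; crop(t,200,215,280,295,7,'pics/t11c.png')
w=cv2.imread('pics/w11.png')[:,:,::-1]; crop(w,290,110,370,340,2.6,'pics/w11c.png')
E
```

```text
(no output)
```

View pics/t11c.png

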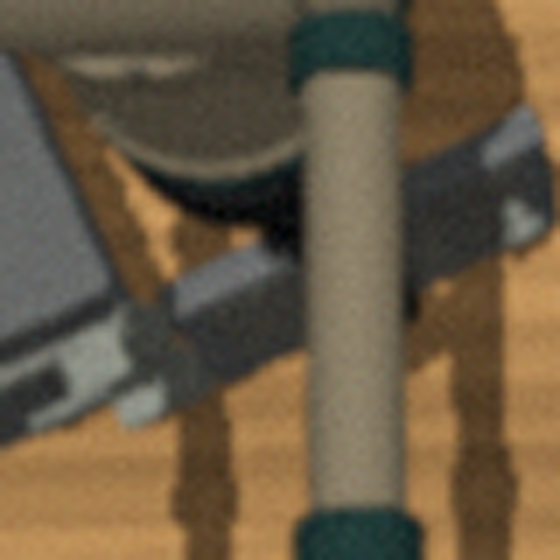

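View pics/w11c.png

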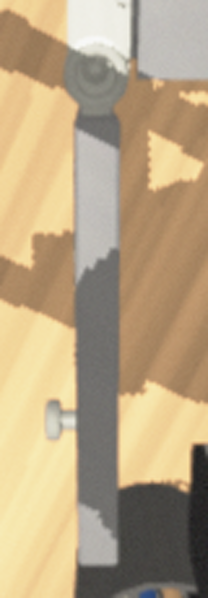

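```bash
python3 - <<'E'
from workcell import arm
from h import *
import json
p,r=json.load(open('w11.json')); m=arm.camera_model('wrist'); P=pose(m,p,r); ms=arm.camera_model('scene');mt=arm.camera_model('top')
C=lambda x0,y0,s:(lambda u,v:((u+.5)/s+x0-.5,(v+.5)/s+y0-.5))
a=C(290,110,2.6);b=C(300,110,4);c=C(200,215,7)
for z in(.160,.165,.170):
    e=onplane(m,[a(97,116),a(98,565)],z,P);d=e[0]-e[1];print(z,np.linalg.norm(d),'door yaw',np.degrees(np.arctan2(d[1],d[0]))-90,e[:,:2].round(4).tolist())
# near inner free top corner: wrist right-bottom corner, scene 
for n,w,s in(('free inner',a(118,565),b(188,408)),('hinge inner',a(119,116),b(421,304))):
    t1,d1=ray(m,[w],P);t2,d2=ray(ms,[s]);print(n,tri([(t1,d1[0]),(t2,d2[0])]))
t1,d1=ray(mt,[c(552,140)]);t2,d2=ray(ms,[b(188,408)]);print('top/scene free inner',tri([(t1,d1[0]),(t2,d2[0])]))
E
```

```text
0.16 0.13030359237600497 door yaw 25.79123289830379 [[0.5494, 0.1478], [0.6061, 0.0305]]
0.165 0.12748621900374146 door yaw 25.79123289830376 [[0.5493, 0.1479], [0.6048, 0.0331]]
0.17 0.124668845631478 door yaw 25.79123289830379 [[0.5492, 0.148], [0.6035, 0.0358]]
free inner (array([0.60957907, 0.03271668, 0.16418354]), [np.float64(0.0024595457125628855), np.float64(0.0024595457125628994)])
hinge inner (array([0.5535044 , 0.14764486, 0.17096722]), [np.float64(0.002792318663254844), np.float64(0.0027923186632548367)])
top/scene free inner (array([0.60002311, 0.03004129, 0.15642571]), [np.float64(0.0013337749946869648), np.float64(0.0013337749946869507)])
```

```bash
cat >> h.py <<'E'
PIN=np.array([.5442,.1588]); CAB=115.6
def push(th,c,z=.136,L=.115):
    t=np.radians(th);R=np.array([[np.cos(t),-np.sin(t)],[np.sin(t),np.cos(t)]])
    return np.r_[PIN+R@[-.017-c,-L],z]
E
python3 - <<'E'
from workcell import arm
from h import *
th=25.8
q=[arm.ik(push(t,0),down(t)) for t in(25.8,70,115.6)]; print(np.round(q,2))
arm.reach(push(th,.035,.25),down(th)); arm.set_gripper(0,30)
print('down',arm.movel(push(th,.035),down(th),v=.25,f_stop=8))
print('touch',arm.movel(push(th,-.004),down(th),v=.06,f_stop=2.5),arm.current_tcp_pos(),push(th,0))
for t in np.arange(35,106,10.):
    h=arm.movel(push(t,0),down(t),v=.14,f_stop=12)
    print(t,h,np.round(arm.current_contact_force(),1))
    if h: break
im=arm.read_camera('scene');cv2.imwrite('pics/s12.png',im[:,:,::-1])
im=arm.read_camera('top');cv2.imwrite('pics/t12.png',im[:,:,::-1])
print(arm.current_time_s())
E
```

```text
[[-0.04  0.35  1.64 -0.    1.15  1.08]
 [ 0.05  0.45  1.47 -0.    1.22  0.4 ]
 [ 0.18  0.5   1.4   0.    1.25 -0.26]]
down False
touch False [0.58224408 0.04967054 0.13571663] [0.57894616 0.04786441 0.136     ]
35.0 False [-0.2  0.   0.2]
45.0 False [-0.3  0.4 -0.3]
55.0 False [-0.5  0.2  0.2]
65.0 False [-0.6  0.7  0.2]
75.0 False [-0.3 -0.6  0.6]
85.0 False [-0.4 -0.7  0.1]
95.0 False [-0.  -0.2 -0.7]
105.0 False [-0.6 -0.6  0.5]
24.525
```

View pics/s12.png

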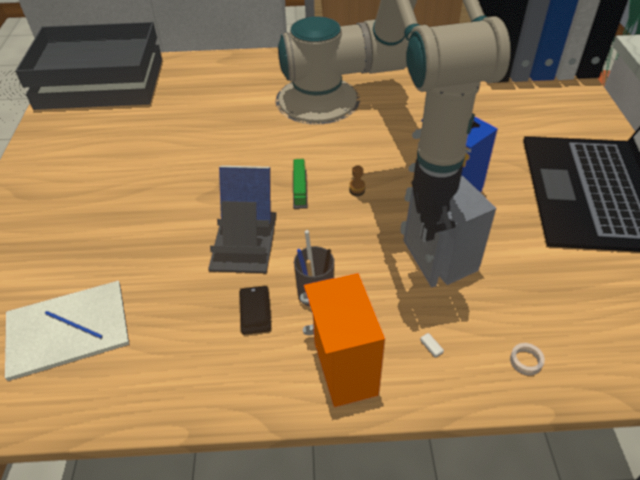

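View pics/t12.png

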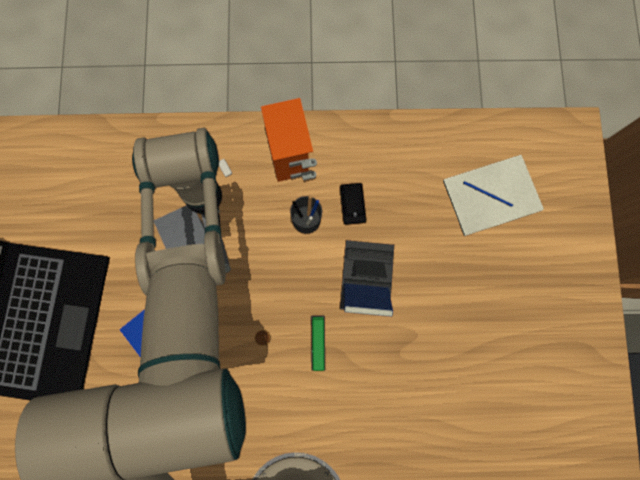

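The door is swinging along and is nearly shut. Now the final press, stopping on contact.

```bash
python3 - <<'E'
from workcell import arm
from h import *
def push2(th,c): 
    return push(th,c)
for th,c in((112,0),(115.6,0),(115.6,-.006),(115.6,-.011)):
    h=arm.movel(push(th,c),down(th),v=.05,f_stop=6)
    p=np.array(arm.current_tcp_pos()); t=np.radians(115.6)
    R=np.array([[np.cos(t),-np.sin(t)],[np.sin(t),np.cos(t)]])
    print(th,c,h,'in cab frame rel pin mm',((p[:2]-PIN)@R*1000).round(1),np.round(arm.current_contact_force(),1))
    if h: break
im=arm.read_camera('scene');crop(im,360,130,520,300,3.5,'pics/s13.png')
print(arm.current_time_s())
E
```

```text
112 0 False in cab frame rel pin mm [ -24.7 -113.5] [-0.9  0.3 -0.4]
115.6 0 False in cab frame rel pin mm [ -17.3 -114.9] [0.  0.1 0.2]
115.6 -0.006 True in cab frame rel pin mm [ -15.6 -114.9] [ 1.7 -1.5  1. ]
25.5167
```

View pics/s13.png

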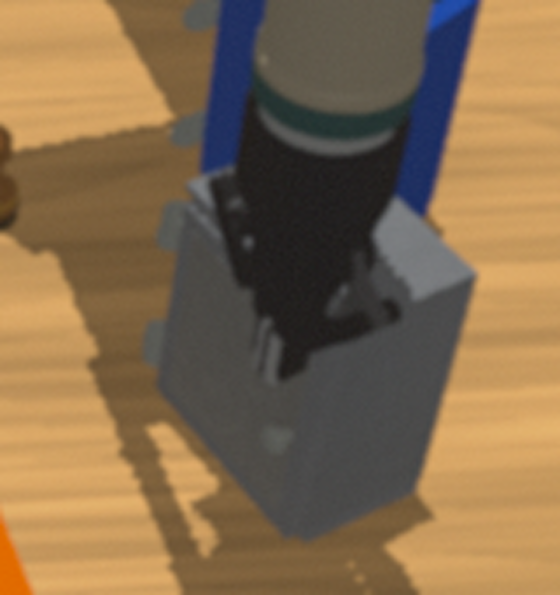

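```bash
python3 - <<'E'
from workcell import arm
from h import *
t=np.radians(115.6);R=np.array([[np.cos(t),-np.sin(t)],[np.sin(t),np.cos(t)]])
h=arm.movel(push(115.6,-.006),down(115.6),v=.03,f_stop=10)
print(h,((np.array(arm.current_tcp_pos())[:2]-PIN)@R*1000).round(1),np.round(arm.current_contact_force(),1)); arm.dwell(.2)
print(((np.array(arm.current_tcp_pos())[:2]-PIN)@R*1000).round(1),np.round(arm.current_contact_force(),1))
arm.movel(push(115.6,.05),down(115.6),v=.15)
arm.movel(push(115.6,.06,.28),down(115.6),v=.3)
import json
p,r=arm.current_tcp_pos(),arm.current_ee_rot()
im=arm.read_camera('wrist');cv2.imwrite('pics/w14.png',im[:,:,::-1]);json.dump([list(p),list(r)],open('w14.json','w'))
arm.reach([.45,-.1,.35],down(100))
im=arm.read_camera('scene');cv2.imwrite('pics/s14.png',im[:,:,::-1]);crop(im,360,130,520,300,3.5,'pics/s14c.png')
im=arm.read_camera('top');cv2.imwrite('pics/t14.png',im[:,:,::-1]);crop(im,140,190,280,300,5,'pics/t14c.png')
print(arm.current_time_s())
E
```

```text
True [ -15.6 -114.5] [ 0.3 -0.5 -0. ]
[ -15.6 -114.4] [ 0.9 -0.9  1.5]
28.4833
```

View pics/s14c.png

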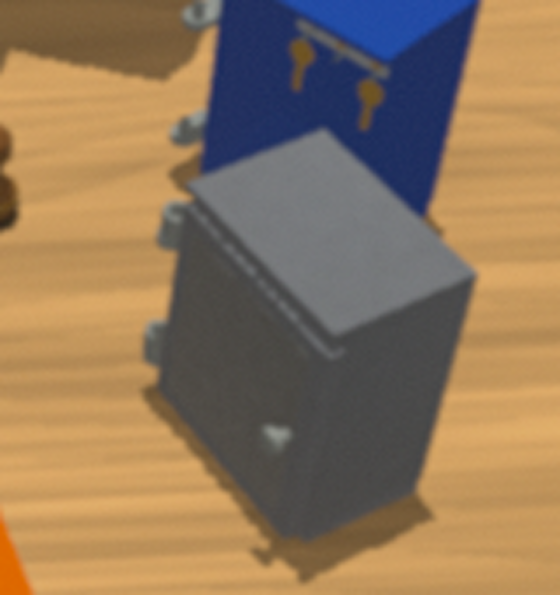

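View pics/t14c.png

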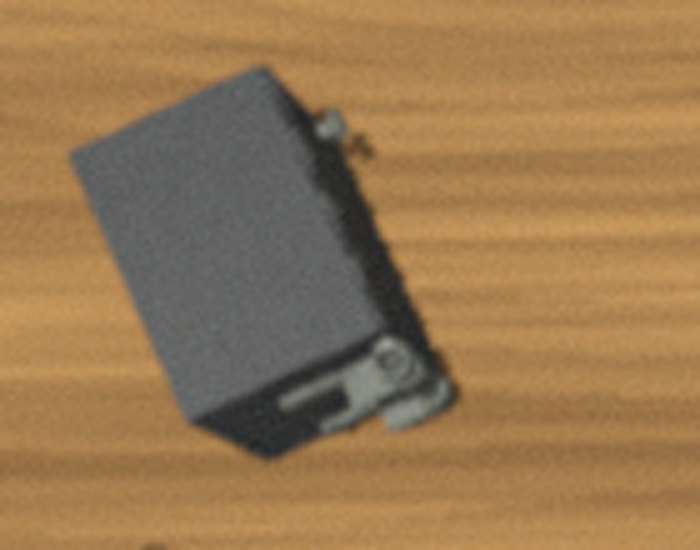

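View pics/w14.png

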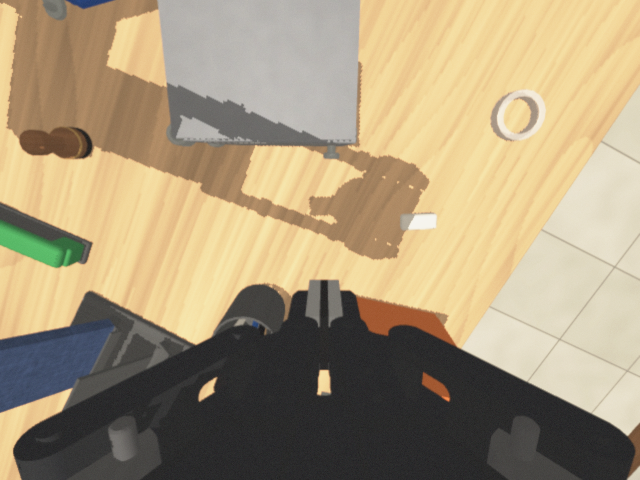

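View pics/s14.png

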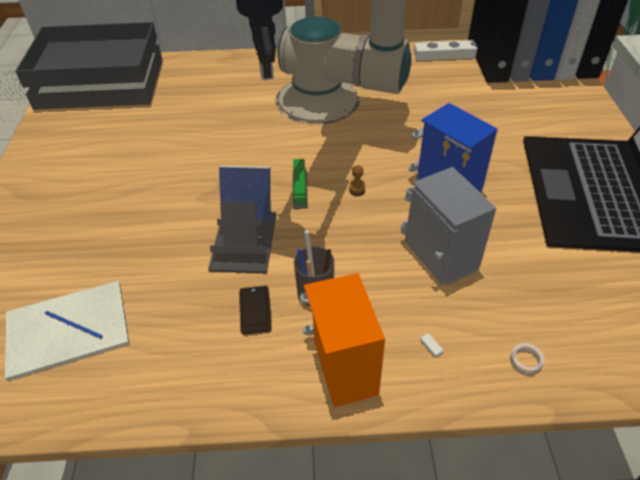

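```bash
python3 - <<'E'
from h import *
w=cv2.imread('pics/w14.png')[:,:,::-1]; crop(w,160,105,370,165,3.8,'pics/w14c.png')
s=cv2.imread('pics/s14.png')[:,:,::-1]; crop(s,395,160,500,290,6,'pics/s14d.png')
E
```

```text
(no output)
```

View pics/w14c.png

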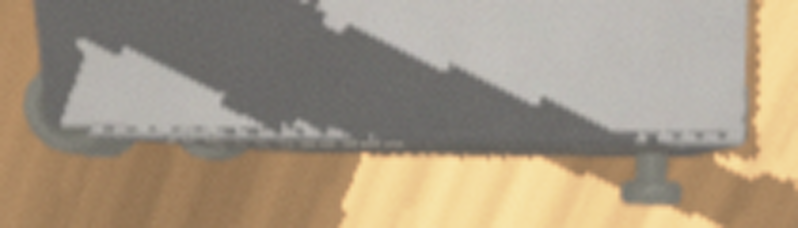

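View pics/s14d.png

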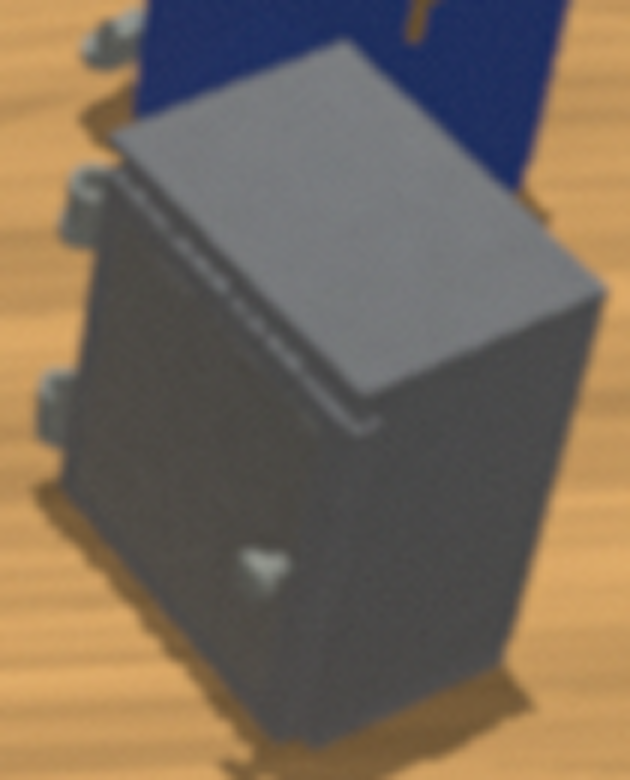

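```bash
python3 - <<'E'
from workcell import arm
from h import *
ms=arm.camera_model('scene')
t=np.radians(115.6);R=np.array([[np.cos(t),-np.sin(t)],[np.sin(t),np.cos(t)]])
o=PIN-R@[-.048,.075]
def W(x,y,z): return np.r_[o+R@[x/1e3,y/1e3],z/1e3]
def cr(p): return ((p-[395,160]+.5)*6-.5).round(0)
print('roof',cr(proj(ms,[W(-51,-65,176)])),'cab bottom front',cr(proj(ms,[W(-40,-65,0)])))
for a in(0,2,4,7):
    q=np.radians(-a);A=np.array([[np.cos(q),-np.sin(q)],[np.sin(q),np.cos(q)]])
    f=lambda x,y,z:W(*(np.array([-48,75])+A@[x,y-75]),z)
    print(a,cr(proj(ms,[f(-6,-65,165),f(6,-65,165),f(-6,-65,15),f(6,-65,15),f(-19,-49,90)])).tolist())
E
```

```text
roof [[370. 407.]] cab bottom front [[318. 766.]]
0 [[357.0, 437.0], [390.0, 422.0], [289.0, 755.0], [319.0, 740.0], [256.0, 585.0]]
2 [[342.0, 442.0], [376.0, 428.0], [276.0, 760.0], [307.0, 746.0], [243.0, 589.0]]
4 [[328.0, 447.0], [363.0, 434.0], [263.0, 765.0], [295.0, 752.0], [230.0, 592.0]]
7 [[306.0, 454.0], [342.0, 442.0], [243.0, 771.0], [276.0, 760.0], [210.0, 596.0]]
```

```bash
python3 - <<'E'
from workcell import arm
import cv2,numpy as np
a=cv2.imread('pics/top0.png').astype(int);b=cv2.imread('pics/t14.png').astype(int)
for n,(x0,y0,x1,y1) in dict(cup=(285,190,325,238),mouse=(337,178,370,228),stapler=(308,312,328,374),notebook=(338,290,396,318)).items():
    print(n,np.abs(a-b)[y0:y1,x0:x1].mean().round(1))
print(arm.current_contact_force(),arm.current_time_s()); arm.job_done()
E
```

```text
cup 5.7
mouse 4.5
stapler 20.7
notebook 55.2
[-0.69996952 -0.16560102 -0.34713645] 28.4833
the job is handed in; nothing more can be done
```

View pics/t14.png

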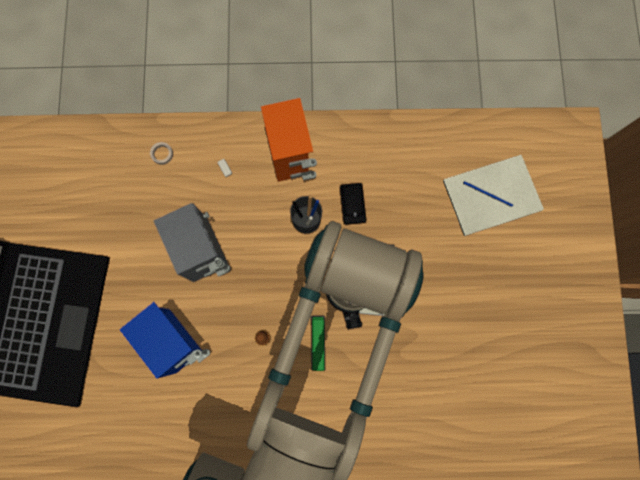

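```bash
python3 - <<'E'
import cv2,numpy as np
for p,q,bx in(('top0','t12',dict(stapler=(308,312,328,374),notebook_top=(342,302,394,318))),('scene0','s14',dict(stapler=(290,155,310,210),notebook_top=(222,165,272,174)))):
    a=cv2.imread(f'pics/{p}.png').astype(int);b=cv2.imread(f'pics/{q}.png').astype(int)
    for n,(x0,y0,x1,y1) in bx.items(): print(p,n,np.abs(a-b)[y0:y1,x0:x1].mean().round(1))
E
```

```text
top0 stapler 21.9
top0 notebook_top 4.2
scene0 stapler 20.2
scene0 notebook_top 7.7
```

The job is handed in at 28.5 s of the 72 s allowed. I moved the stamp first. Then I drew the door out of the sorter, lowered it onto both hinge pins at 90° open, let go, and pushed it shut.

- **Stamp:** it stands upright at about (0.378, 0.075) m, roughly 186 mm from the pins.
- **Door on the pins:** after release, a view of its upper edge put the top at 160–165 mm, where 165 mm is fully home. One corner triangulated across two cameras read 171 mm, with about 3 mm of ray error. A door caught on the pin tips would sit at 175 mm or more, so I take it as fully home.
- **Door shut:** the push stopped against something firm twice, at the same place. In the last picture the door's corners and knob lie within about 1° of the shut position, allowing for about a millimetre or two of camera offset.
- **Bystanders:** the pen cup, mouse and notebook look unmoved.
- **Disagreements:** the stapler's picture patch changed in brightness by about 20 levels, and the final notebook patch by 55. The arm covers the notebook in that last top view, and its earlier and scene-camera patches matched. I put the stapler's change down to the moving arm shadow, because it shows in the same place in every view. I did not measure its position separately.

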